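# Slide the titration tile out over the end of its ledge

## Task

The white tile lies flat on the low grey ledge and cannot be got hold of there. Push the metal stop bar inwards, off the open end of the ledge, until it lies along the front edge, then push the tile along the ledge towards that end until about 35 mm of it sticks out past the end, roughly square with the ledge. Only push with the fingers: the tile must stay flat on the ledge and never be picked up, and the vial, the stopper and the dish standing around stay where they are.

Things in the scene. Friction and masses are not known exactly. Their poses are not given: they have to be found in the camera images.
- ledge: Fixed low grey ledge standing on the worktop, 170 mm deep (its x), 360 mm long (its y), its flat top 70 mm above the worktop. Origin: centre of its underside, on the worktop. Its x axis points from the front edge (robot's side) to the back, where an aluminium lip 10 mm thick (x = +75 to +85) stands 12 mm above the top; its y axis points along the ledge to the open end, the one with the stop bar. No wall at either end.
- ledge_end (a point): Middle of the top edge of the ledge's open end, at (0, 180, 70) mm in the ledge's frame; axes as the ledge's.
- stop_bar (a joint): Angle of the stop bar about its upright pivot, rad. 0: the bar lies across the open end, from the pivot straight towards the back; it grows as the bar's free tip swings inwards along the ledge (clockwise seen from above), and at 1.57 the bar lies along the front edge, pointing away from the open end. Stops at 0 and 1.62, so the tile cannot push it outwards. It stays where it is left; pushing it takes about 1 N at the tip.
- bar_pivot (a point): Pivot of the stop bar, half-way up the bar, at (-73, 165, 79) mm in the ledge's frame: the front corner of the open end. The aluminium bar is 14 mm wide, 85 mm long from the pivot to its rounded end, and stands from 2 to 16 mm above the ledge's top; the pivot's screw head reaches 20 mm above the top.
- bar_tip (a point): Centre of the bar's rounded free end, half-way up, 78 mm from the pivot.
- tile: Loose glazed white ceramic tile, 90 mm wide (its x), 110 mm long (its y), 6 mm thick, 0.10 to 0.21 kg, lying flat on the ledge, within 0.15 rad of square. Origin: centre of its underside; its y axis points towards the open end.
- tile_edge (a point): Middle of the tile's leading edge (the one nearer the open end), half-way up the thickness: (0, 55, 3) mm in the tile's frame.
- vial: Brown glass vial with cap, 42 mm across, 87 mm high, standing on the worktop behind the ledge; bystander. Origin: centre of its foot.
- stopper: Small red rubber stopper, 28 mm across, 27 mm high, standing on the worktop in front of the ledge; bystander. Origin: centre of its foot.
- dish: Petri dish, 61 mm across, 14 mm high, on the worktop beyond the open end of the ledge; bystander. Origin: centre of its foot.
Not all that is in view belongs to the job. There is more than one size of the tile; the job needs the largest.

How it is judged:
By the outcome, as a careful person would: the job done as asked, in the order asked, and still so for the second after the job is handed in, with the robot touching nothing.
It also fails if it takes over 58 s, if anything falls off the work surface, if the arm or the gripper's body presses on something with over 40 N, if the wrist force passes 120 N, or if a joint passes its speed limit or range.

## Robot

A 6-joint arm with a two-finger parallel gripper is mounted at the origin on a cart in front of the work surface, level with it; the furniture and walls round the work are solid. World frame = base frame: x ahead of the robot, y to its left, z up, the work surface at z = 0. Lengths are in m, angles in rad, forces in N, time in s.
With the tool pointing down it reaches from about 0.35 to 0.725 m from the base axis. Payload 4.3 kg.
Tool frame: the origin (TCP) lies at the very end of the fingers, on their centre line; the grasp point (between the pads) lies 19 mm behind it; z points along the fingers, y is the direction in which the jaws open and shut (so a half turn about z gives the same grasp; the last joint's range is limited). The gripper opens to 85 mm and grips with 20 to 120 N. Pads are 22 mm wide; open, the fingers measure 114 mm over their backs; the gripper's body (76 mm by 85 mm) begins 54 mm behind the grasp point. The pads swing forward as they close: fully open they stand 13 mm farther back than shut.
Start: joints at [1.078, 0.377, 0.081, 1.274, 0, 1.46], TCP at [0.215, 0.533, 0.231] pointing down, gripper open.
Joint ranges: [-2.72, 2.72], [-0.84, 1.66], [-1.02, 1.22], [-1.77, 2.12], [-1.37, 1.28], [-3.14, 3.14]. Speed limits (rad/s): [2.57, 2.57, 3.14, 3.14, 3.14, 3.14].

## Interface

Orientations are given as a 3x3 rotation matrix whose columns are the frame's x, y, z axes.
In Python, from workcell import ctrl gives the robot as it stands.
- The arm moves only by the tool play_rows, never from a script. Its argument "moves" is text: rows parted by semicolons, each of 7 numbers parted by spaces: the shift along the world's x, y, z in units of 30 mm (1.0 is 30 mm), then the turn, a rotation vector about the world's x, y, z in units of 5 degrees (1.0 is 5 degrees), then the finger opening in mm, from 0 to 85.4. In form: dx dy dz rx ry rz grip; .... A call has 1 to 8 rows; each row is the pose to reach, as a shift and turn from the pose commanded when the call began; what a row does not reach only later rows make up. A row lasts 1/12 s, in which the tool goes at most 41.7 mm and 7.16 degrees, less where a joint would pass 70% of its speed; a pose out of reach is approached as far as the arm can. A call with a gripper value outside its range is refused whole. The fingers move at their own pace and stop on an object; "grip_force" is the grip in N (left out, the last holds). Time passes only in rows, so rows that repeat a pose let the fingers close. It gives the time, the measured TCP pose, the force and the opening at its end, in the units of the state.
- ctrl.get_state(): the state, without advancing time (a new reading comes with each control period).
- ctrl.camera(name): name is "scene" or "top"; returns a dict with "pixels" (400x640x3 uint8, red, green, blue), "camera_matrix" (3x3 intrinsics, pixels), "view" (4x4, takes a point from world to camera coordinates). Camera axes: x right, y down, z forward; pixel columns grow to the right and rows downward; lengths in m; the calibration is good to about 2 mm. A picture is of the moment at which its call begins. There is no depth.
- ctrl.hand_in(): hands the job in, once; it reports no verdict.
The state is a dict: "t": time; "qpos": joint angles; "joint_vel": joint speeds; "tau": joint torques, N m; "position": TCP position; "ee_rot": TCP orientation; "ft_force": force on the tool from outside, world axes, zero at the start; "moment": the same for the moment, N m; "width": opening from 0.0 (shut) to 1.0 (fully open).
Only numpy, scipy, OpenCV 4.12 (cv2) and the standard library are available. Lean on these libraries where they do the work, as an engineer would, in place of code of your own. Each camera call takes 0.05 s, during which the arm holds its last target.

## Working session

There is one attempt and no reset: what is moved stays moved. The work goes in short steps, Python scripts to look and compute and a tool call to move; the robot and the scene stay as the last step left them, time stands still between calls to the robot, and variables do not carry over. Pictures are saved under pics/ and viewed, and the job is handed in when it is done.

Besides the shell and the picture viewer there is one more tool, called after "Emit:" in YAML: its name, and indented under it one key for each argument. play_rows: Moves the arm, as the interface text tells. Its arguments: {"type":"object","properties":{"moves":{"type":"string"},"grip_force":{"type":"number"}},"required":["moves"]}

```bash
mkdir -p pics; ls; python3 - <<'E'
from workcell import ctrl
import cv2, numpy as np
s=ctrl.get_state(); print(s)
for n in("scene","top"):
    c=ctrl.camera(n); cv2.imwrite(f"pics/{n}0.png",c["pixels"][:,:,::-1]); print(n,c["camera_matrix"].tolist(),np.round(c["view"],4).tolist())
E
```

```text
pics
{'t': 0.0, 'qpos': array([ 1.07774710e+00,  3.78103468e-01,  7.96505510e-02,  1.27439431e+00,
       -1.27877916e-05,  1.46050891e+00]), 'joint_vel': array([-0.00019778, -0.00056999, -0.0002407 , -0.00053916, -0.00089822,
       -0.0009978 ]), 'tau': array([-1.40111752e-03, -4.63597941e+01,  2.69878703e+01,  2.06350617e-02,
       -2.54072811e-04, -1.36997059e-05]), 'position': array([0.21443807, 0.53282411, 0.23034735]), 'ee_rot': array([[-9.27636587e-01,  3.73482852e-01, -9.59454548e-04],
       [ 3.73484024e-01,  9.27634841e-01, -1.81267623e-03],
       [ 2.13019977e-04, -2.03984574e-03, -9.99997897e-01]]), 'ft_force': array([-0.60884217, -0.05363592,  0.69837541]), 'moment': array([-0.03300233,  0.03984834,  0.0211824 ]), 'width': 0.9988889817022419}
scene [[423.2171575650312, 0.0, 310.44883720469863], [0.0, 423.2171575650312, 204.70741118439153], [0.0, 0.0, 1.0]] [[-0.4979, -0.8672, 0.003, 0.3307], [-0.4753, 0.2699, -0.8374, 0.2948], [0.7254, -0.4184, -0.5466, 0.5495], [0.0, 0.0, 0.0, 1.0]]
top [[418.33978255126, 0.0, 314.0444745803729], [0.0, 418.33978255126, 193.39516617700082], [0.0, 0.0, 1.0]] [[0.0049, -0.9999, 0.0131, 0.0635], [-0.9918, -0.0065, -0.1274, 0.5531], [0.1274, -0.0124, -0.9918, 0.9203], [0.0, 0.0, 0.0, 1.0]]
```

View pics/scene0.png

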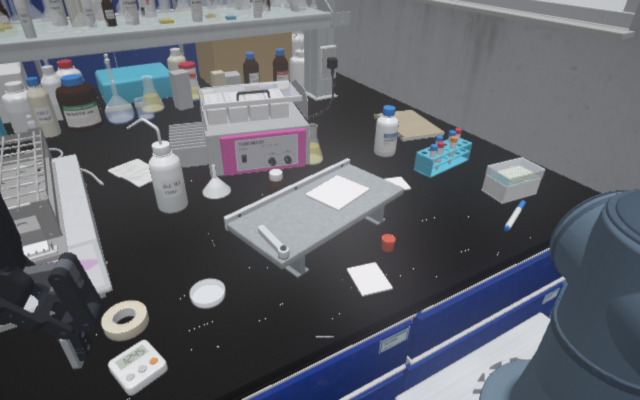

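View pics/top0.png

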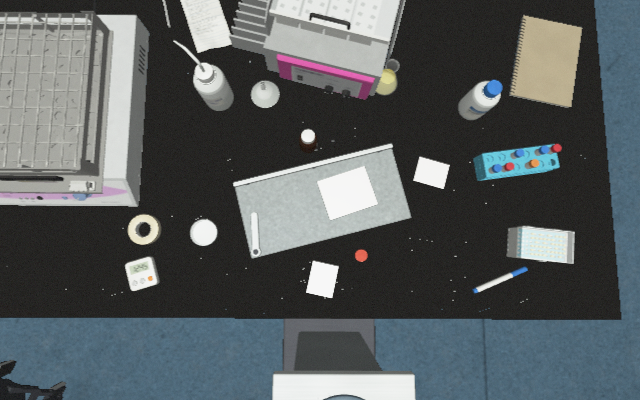

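The top view shows the ledge with its open end to the left (corners about (252,257) and (236,185)). The bar runs from its pivot at (256,252) to its tip at (254,214), and the tile is centred near (347,192). Two smaller white tiles lie on the worktop, at (322,279) and (432,172). Next I measure.

```bash
cat > h.py <<'E'
from workcell import ctrl
import cv2, numpy as np
def cast(c,px,z):
    px=np.atleast_2d(px).astype(float)
    K,V=c["camera_matrix"],c["view"]; R,t=V[:3,:3],V[:3,3]
    d=np.c_[(px-K[[0,1],[2,2]])/K[0,0],np.ones(len(px))]@R
    o=-R.T@t
    return o+d*((z-o[2])/d[:,2])[:,None]
def proj(c,P):
    P=np.atleast_2d(P);q=P@c["view"][:3,:3].T+c["view"][:3,3]
    q=q@c["camera_matrix"].T; return q[:,:2]/q[:,2:]
E
python3 - <<'E'
from h import *
c=ctrl.camera("top"); im=c["pixels"]; hsv=cv2.cvtColor(im,cv2.COLOR_RGB2HSV)
cv2.imwrite("pics/crop1.png",cv2.resize(im[130:270,220:430,::-1],None,fx=3.6,fy=3.6,interpolation=cv2.INTER_CUBIC))
print(im[192,347],im[225,300],im[230,255],im[165,310])
# ledge: non-dark region
g=(im.min(2)>70).astype(np.uint8)
g[:135]=0
n,l,st,ce=cv2.connectedComponentsWithStats(g)
k=l[225,300]; print(st[k])
m=(l==k).astype(np.uint8)
cn=max(cv2.findContours(m,0,1)[0],key=cv2.contourArea)
ap=cv2.approxPolyDP(cv2.convexHull(cn),4,True)[:,0]; print("ledge",ap.tolist()); print(np.round(cast(c,ap,.07),4).tolist()); print(np.round(cast(c,ap,.082),4).tolist())
w=((im.min(2)>215)).astype(np.uint8)
n,l,st,ce=cv2.connectedComponentsWithStats(w); k=l[192,347]; print(st[k])
cn=max(cv2.findContours((l==k).astype(np.uint8),0,1)[0],key=cv2.contourArea)
r=cv2.minAreaRect(cn); b=cast(c,cv2.boxPoints(r),.076); print("tile",r,np.round(b,4).tolist(),np.linalg.norm(np.diff(b,axis=0),axis=1))
E
```

```text
[246 246 246] [187 192 192] [238 240 239] [236 238 236]
[  233   143   179   116 12937]
ledge [[392, 144], [411, 217], [251, 257], [234, 181]]
[[0.6608, -0.1068, 0.07], [0.4975, -0.1455, 0.07], [0.4093, 0.2022, 0.07], [0.5745, 0.2435, 0.07]]
[[0.6578, -0.1044, 0.082], [0.4966, -0.1425, 0.082], [0.4095, 0.2005, 0.082], [0.5727, 0.2413, 0.082]]
[ 317  166   61   54 2055]
tile ((346.9562072753906, 192.3721923828125), (40.94594955444336, 50.594600677490234), 71.07535552978516) [[0.5744, 0.0622, 0.076], [0.6118, -0.0433, 0.076], [0.526, -0.0714, 0.076], [0.4896, 0.033, 0.076]] [0.11193832 0.09025564 0.11065181]
```

View pics/crop1.png

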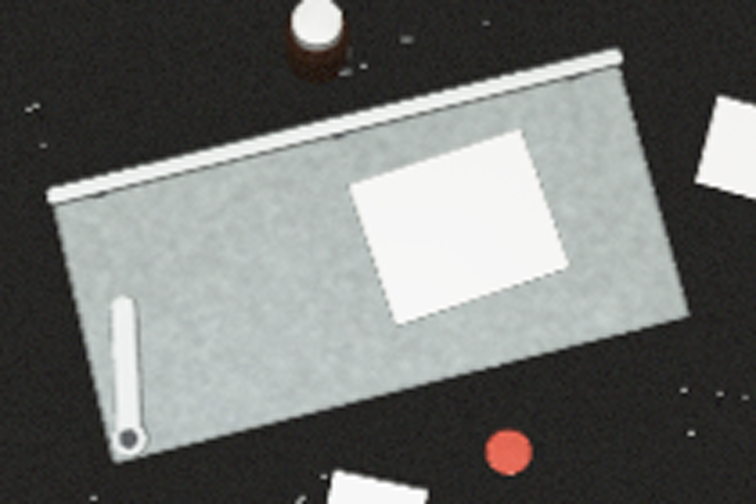

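```bash
cat >> h.py <<'E'
A=0.2455; C0=np.array([.5343,.0484]); RL=np.array([[np.cos(A),-np.sin(A)],[np.sin(A),np.cos(A)]])
def L2W(p): return C0+np.asarray(p)/1000@RL.T
def W2L(p): return (np.asarray(p)[...,:2]-C0)@RL*1000
E
python3 - <<'E'
from h import *
c=ctrl.camera("top"); im=c["pixels"]
s=ctrl.camera("scene")
for n,px,z in (("pivot",(220+128/3.6,130+438/3.6),.09),("bar end",(220+122/3.6,130+296/3.6),.086)):
    print(n,W2L(cast(c,px,z)))
print("tile c",W2L(cast(c,(346.96,192.37),.076)))
# scene check: ledge corners projected + pivot
pts=[(-85,180,70),(-85,-180,70),(75,180,70),(-73,165,90)]
P=np.array([[*L2W(p[:2]),p[2]/1000] for p in pts]); print(proj(s,P).round(1).tolist(),proj(c,P).round(1).tolist())
for th in(0.,.2,.5,.9,1.3,1.6):
    for off in(22,32):
        r=65;p=np.array([-73+r*np.cos(th)+off*np.sin(th),165-r*np.sin(th)+off*np.cos(th)]);print(th,off,p.round(),L2W(p).round(4))
E
```

```text
pivot [[-75.55566129 165.05111384]]
bar end [[  7.07837465 150.49809115]]
tile c [[  2.44982713 -55.45434336]]
[[282.5, 261.4], [406.5, 187.0], [228.4, 222.1], [284.2, 245.2]] [[250.9, 257.5], [411.7, 217.9], [234.9, 186.1], [255.3, 250.5]]
0.0 22 [ -8. 187.] [0.4811 0.2278]
0.0 32 [ -8. 197.] [0.4787 0.2375]
0.2 22 [ -5. 174.] [0.4873 0.2156]
0.2 32 [ -3. 183.] [0.4869 0.2256]
0.5 22 [ -5. 153.] [0.4918 0.1956]
0.5 32 [ -1. 162.] [0.4943 0.2053]
0.9 22 [-15. 128.] [0.4883 0.1686]
0.9 32 [ -8. 134.] [0.4944 0.1765]
1.3 22 [-34. 108.] [0.4746 0.145 ]
1.3 32 [-25. 111.] [0.4833 0.15  ]
1.6 22 [-53.  99.] [0.4588 0.1319]
1.6 32 [-43.  99.] [0.4686 0.1341]
```

Emit:
play_rows:
  moves: "4.5 -5 -1 0 0 -5 0; 4.5 -5 -1 0 0 -5 0; 4.5 -5 -1 0 0 -5 0; 4.5 -5 -1 0 0 -5 0; 4.5 -5 -1 0 0 -5 0; 4.5 -5 -1 0 0 -5 0; 4.5 -5 -1 0 0 -5 0; 4.5 -5 -1 0 0 -5 0"

```text
t: 0.92
position: [0.3496, 0.3835, 0.2014]
ee_rot: [[-0.683, 0.731, -0.0], [0.731, 0.683, 0.0], [0.001, -0.0, -1.0]]
ft_force: [-0.6, 0.3, -0.1]
width: -0.003
```

Emit:
play_rows:
  moves: "4.5 -5.1 -2.3 0 0 -5.8 0; 4.5 -5.1 -2.3 0 0 -5.8 0; 4.5 -5.1 -2.3 0 0 -5.8 0; 4.5 -5.1 -2.3 0 0 -5.8 0; 4.5 -5.1 -2.3 0 0 -5.8 0; 4.5 -5.1 -2.3 0 0 -5.8 0; 4.5 -5.1 -2.3 0 0 -5.8 0; 4.5 -5.1 -2.3 0 0 -5.8 0"

```text
t: 1.58
position: [0.4841, 0.2317, 0.1325]
ee_rot: [[-0.244, 0.97, -0.001], [0.97, 0.244, 0.001], [0.001, -0.001, -1.0]]
ft_force: [-0.1, 0.3, 0.1]
width: 0.003
```

```bash
python3 - <<'E'
from h import *
s=ctrl.get_state(); print(s['t'],s['position'],s['ft_force'],s['width'],np.degrees(np.arctan2(*s['ee_rot'][[1,0],1])),W2L(s['position']),s['qpos'])
c=ctrl.camera("scene"); cv2.imwrite("pics/s1.png",cv2.resize(c["pixels"][130:330,180:440,::-1],None,fx=3,fy=3))
E
```

```text
1.5833 [0.48412927 0.23173653 0.13245967] [-0.1305734   0.27866413  0.0549629 ] 0.0025785383099451247 14.148166596949839 [ -4.10805036 190.03292193] [ 3.27643165e-01  3.50623563e-01 -2.20104225e-01  1.00049472e+00
  9.98113168e-04  1.65150743e+00]
```

View pics/s1.png

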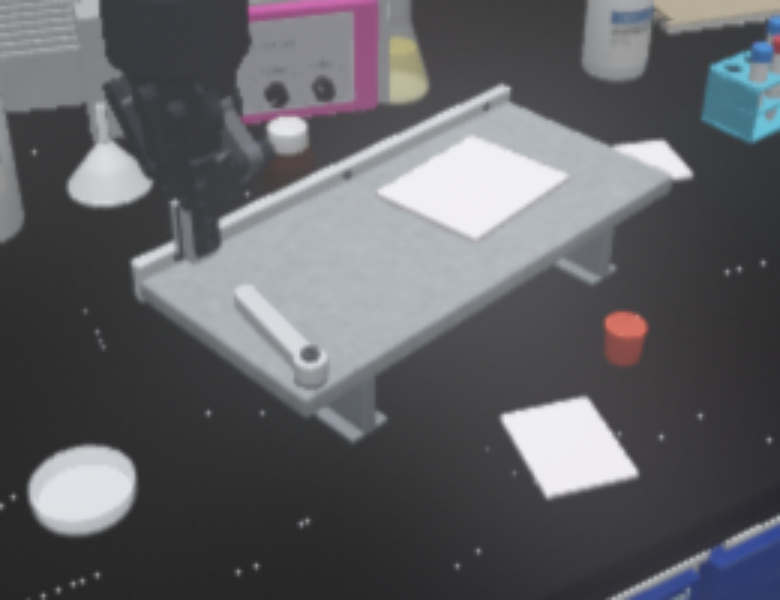

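The scene view shows the shut fingers at about (195,245) in the crop, hanging above the open end, outside the bar and clear of it. Now I go down and sweep the bar in.

Emit:
play_rows:
  moves: "0 0 -0.6 0 0 0 0; 0 0 -1.2 0 0 0 0; 0 0 -1.8 0 0 0 0; 0 0 -1.8 0 0 0 0; 0 0 -1.8 0 0 0 0"

```text
t: 2.05
position: [0.4831, 0.2318, 0.0784]
ee_rot: [[-0.246, 0.969, -0.002], [0.969, 0.246, -0.0], [0.0, -0.002, -1.0]]
ft_force: [-0.1, 0.0, -1.2]
width: 0.002
```

Emit:
play_rows:
  moves: "0.05 -0.25 0 0 0 0 0; 0.1 -0.55 0 0 0 0 0; 0.2 -0.85 0 0 0 0 0; 0.25 -1.2 0 0 0 0 0; 0.25 -1.5 0 0 0 0 0; 0.2 -1.8 0 0 0 0 0; 0.15 -2.1 0 0 0 0 0; 0.15 -2.1 0 0 0 0 0"

```text
t: 2.72
position: [0.4889, 0.1653, 0.0783]
ee_rot: [[-0.241, 0.971, -0.0], [0.971, 0.241, -0.001], [-0.001, -0.001, -1.0]]
ft_force: [0.3, 0.4, 0.1]
width: 0.003
```

```bash
python3 - <<'E'
from h import *
s=ctrl.get_state(); print(s['t'],s['position'],s['ft_force'],W2L(s['position']))
c=ctrl.camera("scene"); cv2.imwrite("pics/s2.png",cv2.resize(c["pixels"][130:330,180:440,::-1],None,fx=3,fy=3))
E
```

```text
2.7167 [0.48885898 0.16532306 0.07833923] [0.32047917 0.43103555 0.11757779] [-15.66137374 124.46127403]
```

View pics/s2.png

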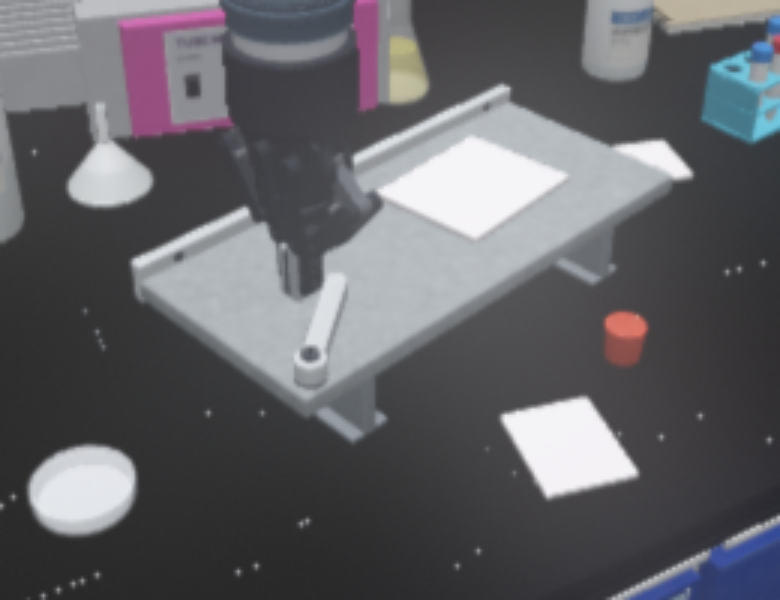

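The bar is following the finger, with its tip at about (338,280) in the crop and an angle near 1 rad. I continue the sweep.

Emit:
play_rows:
  moves: "-0.15 -0.25 0 0 0 0 0; -0.3 -0.5 0 0 0 0 0; -0.5 -0.7 0 0 0 0 0; -0.65 -0.85 0 0 0 0 0; -0.85 -1 0 0 0 0 0; -1 -1.1 0 0 0 0 0; -1 -1.1 0 0 0 0 0; -1 -1.1 0 0 0 0 0"

```text
t: 3.43
position: [0.4587, 0.1341, 0.0783]
ee_rot: [[-0.243, 0.97, -0.0], [0.97, 0.243, -0.0], [-0.0, -0.0, -1.0]]
ft_force: [0.2, -0.5, 0.0]
width: 0.003
```

```bash
python3 - <<'E'
from h import *
s=ctrl.get_state(); print(s['t'],s['position'],s['ft_force'],W2L(s['position']))
c=ctrl.camera("scene"); cv2.imwrite("pics/s3.png",cv2.resize(c["pixels"][130:330,180:440,::-1],None,fx=3,fy=3))
E
```

```text
3.4333 [0.45873981 0.13413461 0.07829791] [ 0.23749428 -0.52302508  0.03126421] [-52.45752848 101.52819047]
```

View pics/s3.png

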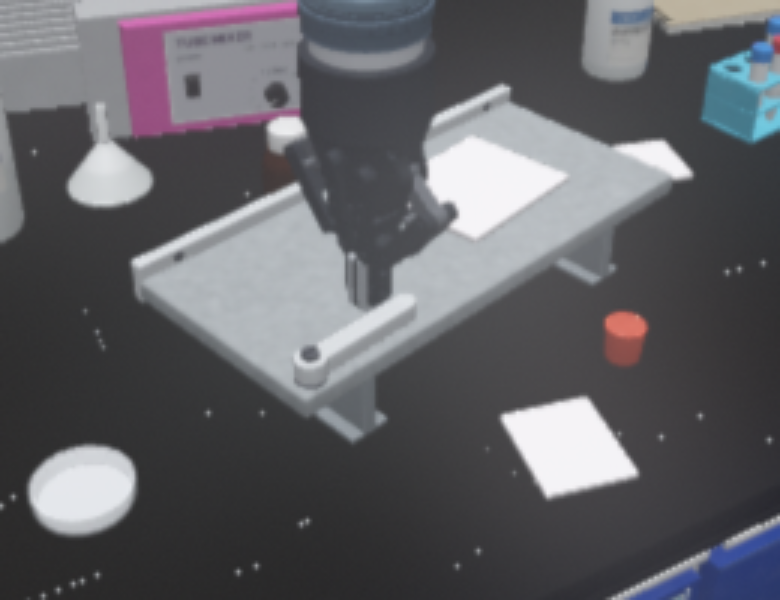

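The bar is almost along the front edge. I'll nudge it the last few millimetres.

Emit:
play_rows:
  moves: "-0.06 -0.02 0 0 0 0 0; -0.12 -0.03 0 0 0 0 0; -0.12 -0.03 0 0 0 0 0; -0.12 -0.03 0 0 0 0 0"

```text
t: 3.82
position: [0.4557, 0.1336, 0.0783]
ee_rot: [[-0.243, 0.97, 0.0], [0.97, 0.243, -0.0], [-0.0, 0.0, -1.0]]
ft_force: [0.7, -0.6, -0.8]
width: 0.002
```

Emit:
play_rows:
  moves: "0.5 0.1 0 0 0 0 0; 1.2 0.3 0.3 0 0 0 0; 1.2 0 1.2 0 0 0 0; 1.2 -0.8 2 0 0 0 40; 1.2 -1.6 2.5 0 0 0 40; 1.8 -3 2.5 0 0 0 40; 2.4 -4 2.5 0 0 0 40; 2.4 -4 2.5 0 0 0 40"

```text
t: 4.48
position: [0.5316, 0.0081, 0.1541]
ee_rot: [[-0.237, 0.971, 0.005], [0.971, 0.237, -0.003], [-0.004, 0.004, -1.0]]
ft_force: [-0.1, -0.0, -0.0]
width: 0.465
```

```bash
python3 - <<'E'
from h import *
s=ctrl.get_state(); print(s['t'],s['position'],s['ft_force'],W2L(s['position']),s['width'])
c=ctrl.camera("top"); cv2.imwrite("pics/t4.png",cv2.resize(c["pixels"][120:280,200:430,::-1],None,fx=3.4,fy=3.4,interpolation=cv2.INTER_CUBIC))
E
```

```text
4.4833 [0.53157692 0.00813022 0.15408142] [-0.13829884 -0.00089651 -0.04958131] [-12.42864897 -38.40050502] 0.4653591012697746
```

View pics/t4.png

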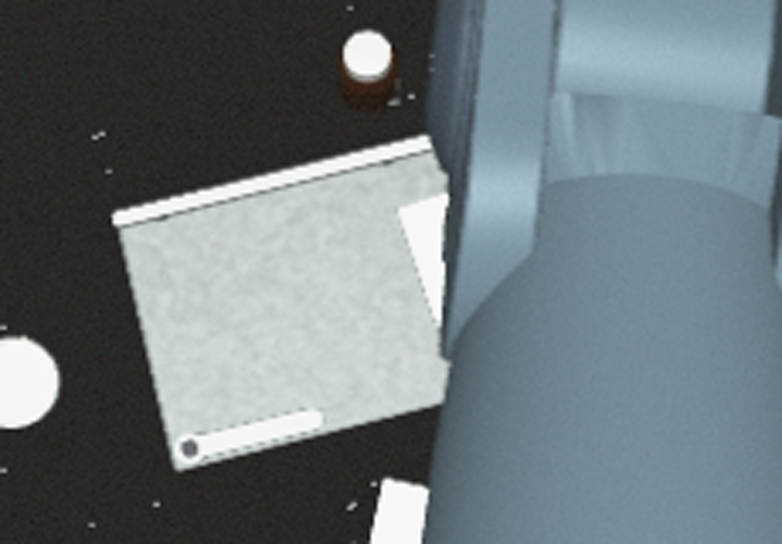

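The top view shows the bar (from (190,448) to (316,417)) parallel to the front edge, so the first part is done. Next I bring the open fingers behind the tile.

Emit:
play_rows:
  moves: "0.7 -1.5 0 0 0 0 40; 1.4 -3.1 0 0 0 0 40; 1.4 -3.1 0 0 0 0 40; 1.4 -3.1 -1 0 0 0 40; 1.4 -3.1 -2 0 0 0 40; 1.4 -3.1 -2.6 0 0 0 40; 1.4 -3.1 -2.6 0 0 0 40; 1.4 -3.1 -2.6 0 0 0 40"

```text
t: 5.2
position: [0.568, -0.0783, 0.0742]
ee_rot: [[-0.244, 0.97, -0.004], [0.97, 0.244, 0.001], [0.002, -0.003, -1.0]]
ft_force: [-0.9, 0.3, 0.4]
width: 0.472
```

```bash
python3 - <<'E'
from h import *
s=ctrl.get_state(); print(s['t'],s['position'],s['ft_force'],W2L(s['position']),s['width'])
c=ctrl.camera("scene"); cv2.imwrite("pics/s5.png",cv2.resize(c["pixels"][110:270,250:450,::-1],None,fx=3.6,fy=3.6,interpolation=cv2.INTER_CUBIC))
E
```

```text
5.2 [ 0.56799629 -0.07825471  0.07424242] [-0.89672723  0.29999112  0.44637976] [   1.90360236 -131.04667741] 0.4720308844696734
```

View pics/s5.png

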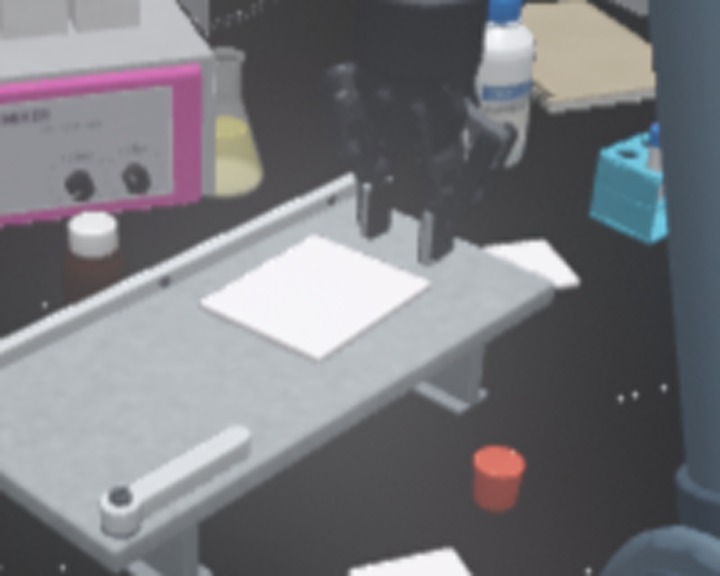

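The fingers stand behind the tile, in front of its trailing edge and level with it. I'll feel downwards for the ledge top.

Emit:
play_rows:
  moves: "0 0 -0.05 0 0 0 40; 0 0 -0.1 0 0 0 40; 0 0 -0.1 0 0 0 40; 0 0 -0.1 0 0 0 40"

```text
t: 5.58
position: [0.5703, -0.0795, 0.0732]
ee_rot: [[-0.243, 0.97, 0.002], [0.97, 0.243, -0.0], [-0.001, 0.001, -1.0]]
ft_force: [0.1, -0.1, 0.2]
width: 0.469
```

Emit:
play_rows:
  moves: "0 0 -0.05 0 0 0 40; 0 0 -0.05 0 0 0 40; 0 0 -0.05 0 0 0 40"

```text
t: 5.83
position: [0.5696, -0.0795, 0.0708]
ee_rot: [[-0.243, 0.97, 0.0], [0.97, 0.243, 0.0], [0.0, 0.0, -1.0]]
ft_force: [0.5, 0.4, -0.5]
width: 0.465
```

Emit:
play_rows:
  moves: "0 0 -0.05 0 0 0 40; 0 0 -0.05 0 0 0 40; 0 0 -0.05 0 0 0 40"

```text
t: 6.08
position: [0.5695, -0.0795, 0.0692]
ee_rot: [[-0.243, 0.97, -0.0], [0.97, 0.243, 0.0], [0.0, -0.0, -1.0]]
ft_force: [0.0, -0.1, -0.7]
width: 0.467
```

Emit:
play_rows:
  moves: "0 0 -0.05 0 0 0 40; 0 0 -0.05 0 0 0 40; 0 0 -0.05 0 0 0 40"

```text
t: 6.33
position: [0.5698, -0.0795, 0.0685]
ee_rot: [[-0.243, 0.97, 0.001], [0.97, 0.243, -0.0], [-0.0, 0.001, -1.0]]
ft_force: [-1.9, 1.1, 4.8]
width: 0.47
```

```bash
python3 - <<'E'
from h import *
s=ctrl.get_state(); print(s['t'],s['position'],s['ft_force'],W2L(s['position']),s['width'])
c=ctrl.camera("scene"); cv2.imwrite("pics/s6.png",cv2.resize(c["pixels"][150:220,300:400,::-1],None,fx=7,fy=7,interpolation=cv2.INTER_CUBIC))
E
```

```text
6.3333 [ 0.56983179 -0.07951126  0.06854715] [-1.87011751  1.05545833  4.75409696] [   3.37867076 -132.71165207] 0.4700348783893784
```

View pics/s6.png

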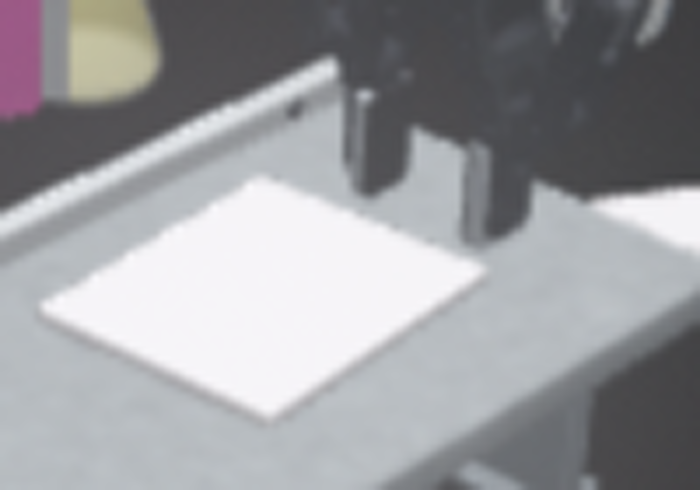

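Touchdown at z 0.0685 with 4.8 N. I raise about 2.5 mm and start pushing.

Emit:
play_rows:
  moves: "0 0 0.08 0 0 0 40; 0 0 0.08 0 0 0 40; -0.08 0.3 0.08 0 0 0 40; -0.15 0.6 0.08 0 0 0 40; -0.22 0.9 0.08 0 0 0 40; -0.3 1.2 0.08 0 0 0 40; -0.37 1.5 0.08 0 0 0 40; -0.37 1.5 0.08 0 0 0 40"

```text
t: 7.05
position: [0.5575, -0.032, 0.07]
ee_rot: [[-0.245, 0.969, -0.001], [0.969, 0.245, 0.001], [0.002, -0.001, -1.0]]
ft_force: [-0.2, -0.7, -0.7]
width: 0.465
```

```bash
python3 - <<'E'
from h import *
s=ctrl.get_state(); print(s['t'],s['position'],s['ft_force'],W2L(s['position']),s['width'])
c=ctrl.camera("scene"); cv2.imwrite("pics/s7.png",cv2.resize(c["pixels"][130:270,220:420,::-1],None,fx=3.6,fy=3.6,interpolation=cv2.INTER_CUBIC))
E
```

```text
7.05 [ 0.55752168 -0.03199845  0.0700173 ] [-0.15149195 -0.72682372 -0.67696006] [  2.98524605 -83.63160636] 0.46538125293822924
```

View pics/s7.png

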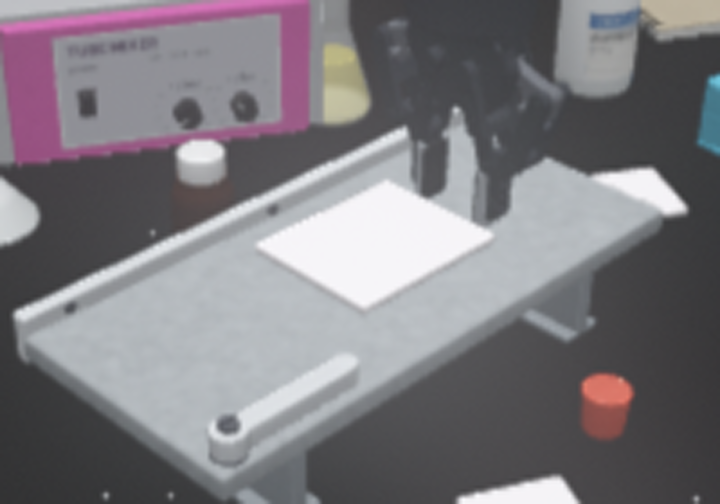

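The tile slides flat and has turned square with the ledge. I keep going.

Emit:
play_rows:
  moves: "-0.07 0.3 0 0 0 0 40; -0.15 0.6 0 0 0 0 40; -0.22 0.9 0 0 0 0 40; -0.3 1.2 0 0 0 0 40; -0.37 1.5 0 0 0 0 40; -0.45 1.8 0 0 0 0 40; -0.52 2.1 0 0 0 0 40; -0.6 2.4 0 0 0 0 40"

```text
t: 7.77
position: [0.5403, 0.0385, 0.0702]
ee_rot: [[-0.243, 0.97, 0.0], [0.97, 0.243, -0.0], [-0.0, 0.0, -1.0]]
ft_force: [0.8, -1.9, 0.2]
width: 0.472
```

Emit:
play_rows:
  moves: "-0.07 0.25 0 0 0 0 40; -0.12 0.5 0 0 0 0 40; -0.2 0.75 0 0 0 0 40; -0.25 1 0 0 0 0 40; -0.3 1.2 0 0 0 0 40; -0.35 1.4 0 0 0 0 40; -0.4 1.6 0 0 0 0 40; -0.4 1.6 0 0 0 0 40"

```text
t: 8.43
position: [0.5281, 0.0868, 0.0701]
ee_rot: [[-0.244, 0.97, -0.0], [0.97, 0.244, 0.001], [0.001, -0.0, -1.0]]
ft_force: [0.3, -0.6, -0.3]
width: 0.47
```

```bash
cat >m.py <<'E'
from h import *
import sys
s=ctrl.get_state(); print(s['t'],s['position'],s['ft_force'],W2L(s['position']),s['width'])
c=ctrl.camera("scene"); cv2.imwrite(f"pics/s{sys.argv[1]}.png",cv2.resize(c["pixels"][130:300,180:380,::-1],None,fx=3.4,fy=3.4,interpolation=cv2.INTER_CUBIC))
t=ctrl.camera("top");cv2.imwrite(f"pics/t{sys.argv[1]}.png",cv2.resize(t["pixels"][120:280,200:430,::-1],None,fx=3.4,fy=3.4,interpolation=cv2.INTER_CUBIC))
E
python3 m.py 8
```

```text
8.4333 [0.52806312 0.08684273 0.07014441] [ 0.31719813 -0.56010599 -0.28929889] [ 3.29330018 38.80587735] 0.4697073014905415
```

View pics/s8.png

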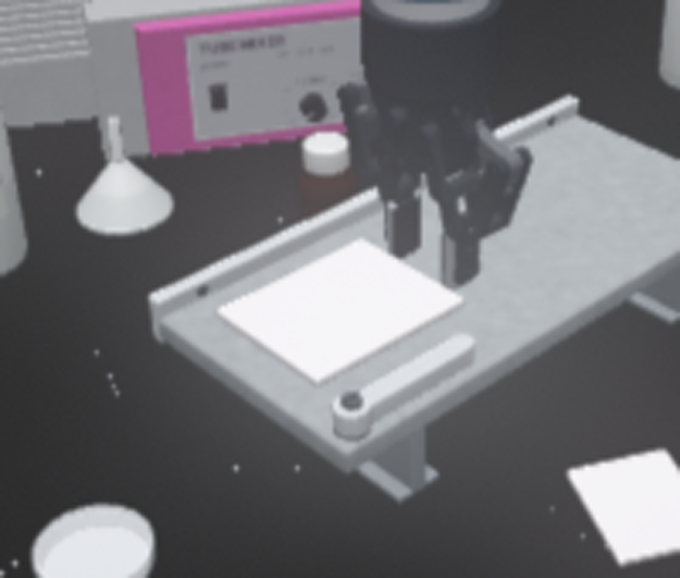

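View pics/t8.png

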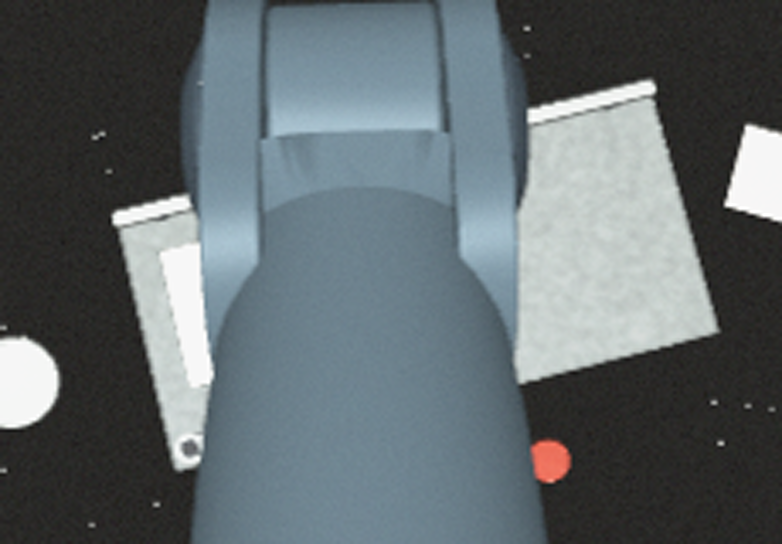

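The top view shows the tile's leading edge from (160,252) to (190,386) in the crop, parallel to the ledge end. I'll measure how far is left.

```bash
cat >e.py <<'E'
from h import *
def meas():
    for n,seed in (("scene",None),("top",None)):
        c=ctrl.camera(n); im=c["pixels"]
        w=(im.min(2)>(205 if n=="scene" else 225)).astype(np.uint8)
        # restrict to ledge area, x in ledge -60..70
        poly=np.array([[*L2W(p),.076] for p in((-62,260),(-62,-175),(68,-175),(68,260))])
        mk=np.zeros_like(w); cv2.fillPoly(mk,[proj(c,poly).round().astype(int)],1); w&=mk
        cn=max(cv2.findContours(w,0,1)[0],key=cv2.contourArea)
        L=W2L(cast(c,cn[:,0],.076))
        # leading edge points: for bins in x, the max y
        q=[(x,L[abs(L[:,0]-x)<2.5,1].max()) for x in range(-32,40,4) if (abs(L[:,0]-x)<2.5).any()]
        q=np.array(q); f=np.polyfit(q[:,0],q[:,1],1); print(n,"lead y at x=3: %.1f slope %.3f resid %.1f"%(np.polyval(f,3),f[0],np.std(q[:,1]-np.polyval(f,q[:,0]))),"x range",L[:,0].min().round(1),L[:,0].max().round(1), "y min",L[:,1].min().round(1))
        # ledge end edge check
        E=np.array([[*L2W(p),.07] for p in((-60,180),(60,180))]); print("  predicted end px",proj(c,E).round(1).tolist())
meas()
E
python3 e.py
```

```text
scene lead y at x=3: 161.6 slope -0.001 resid 0.4 x range -38.1 52.2 y min 51.6
  predicted end px [[273.1, 254.6], [232.9, 225.4]]
top lead y at x=3: 158.1 slope -0.002 resid 0.4 x range -37.7 51.7 y min 133.1
  predicted end px [[248.4, 246.2], [236.4, 192.6]]
```

Emit:
play_rows:
  moves: "-0.06 0.25 0 0 0 0 40; -0.12 0.5 0 0 0 0 40; -0.18 0.75 0 0 0 0 40; -0.24 1 0 0 0 0 40; -0.3 1.2 0 0 0 0 40; -0.35 1.4 0 0 0 0 40; -0.4 1.55 0 0 0 0 40; -0.4 1.55 0 0 0 0 40"

```text
t: 9.3
position: [0.5161, 0.1332, 0.0702]
ee_rot: [[-0.244, 0.97, -0.0], [0.97, 0.244, 0.001], [0.001, -0.0, -1.0]]
ft_force: [0.3, -0.9, 0.7]
width: 0.468
```

```bash
python3 m.py 9; python3 e.py
```

```text
9.3 [0.51607239 0.13322898 0.07020159] [ 0.33994794 -0.87574508  0.69767354] [ 2.93587893 86.71552817] 0.467860780181067
scene lead y at x=3: 209.3 slope -0.001 resid 0.4 x range -38.9 51.7 y min 99.7
  predicted end px [[273.1, 254.6], [232.9, 225.4]]
top lead y at x=3: 259.8 slope 0.000 resid 0.5 x range -33.6 17.3 y min 238.7
  predicted end px [[248.4, 246.2], [236.4, 192.6]]
```

View pics/s9.png

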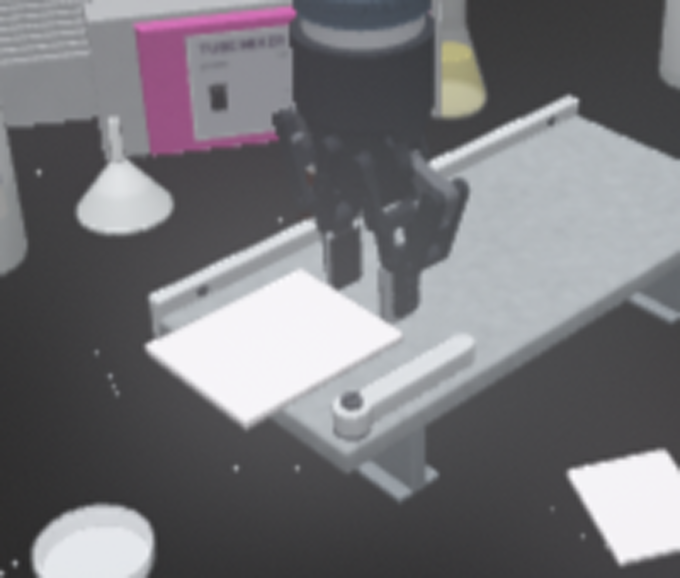

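The scene view reads the leading edge at 209, and finger position plus tile length gives about 208. The top reading picked up the dish, so I ignore it. About 7 mm to go.

Emit:
play_rows:
  moves: "-0.02 0.08 0 0 0 0 40; -0.04 0.15 0 0 0 0 40; -0.05 0.22 0 0 0 0 40; -0.05 0.22 0 0 0 0 40; -0.05 0.22 0 0 0 0 40"

```text
t: 9.92
position: [0.5151, 0.1388, 0.0702]
ee_rot: [[-0.243, 0.97, 0.0], [0.97, 0.243, 0.0], [0.0, 0.0, -1.0]]
ft_force: [0.2, 0.6, -0.0]
width: 0.467
```

Emit:
play_rows:
  moves: "0.1 -0.4 0 0 0 0 40; 0.2 -0.8 0.2 0 0 0 40; 0.2 -0.8 1.2 0 0 0 40; 0.2 -0.8 2.4 0 0 0 40; 0.5 -2.2 3 0 0 0 40; 0.8 -3.6 3 0 0 0 40; 1.1 -5 3 0 0 0 40; 1.4 -6.2 3 0 0 0 40"

```text
t: 10.58
position: [0.5571, -0.0479, 0.1618]
ee_rot: [[-0.243, 0.97, 0.002], [0.97, 0.243, -0.001], [-0.001, 0.002, -1.0]]
ft_force: [1.3, 0.1, -0.1]
width: 0.469
```

```bash
sed -i 's/260)/228)/g' e.py; python3 m.py 10; python3 e.py
```

```text
10.5833 [ 0.55707097 -0.047888    0.1617846 ] [ 1.25081284  0.14166868 -0.14637428] [ -1.31376432 -98.93517818] 0.46917904641930497
scene lead y at x=3: 214.4 slope 0.001 resid 0.4 x range -38.9 51.7 y min 104.8
  predicted end px [[273.1, 254.6], [232.9, 225.4]]
top lead y at x=3: 209.8 slope -0.012 resid 0.5 x range -38.2 51.0 y min 100.9
  predicted end px [[248.4, 246.2], [236.4, 192.6]]
```

View pics/t10.png

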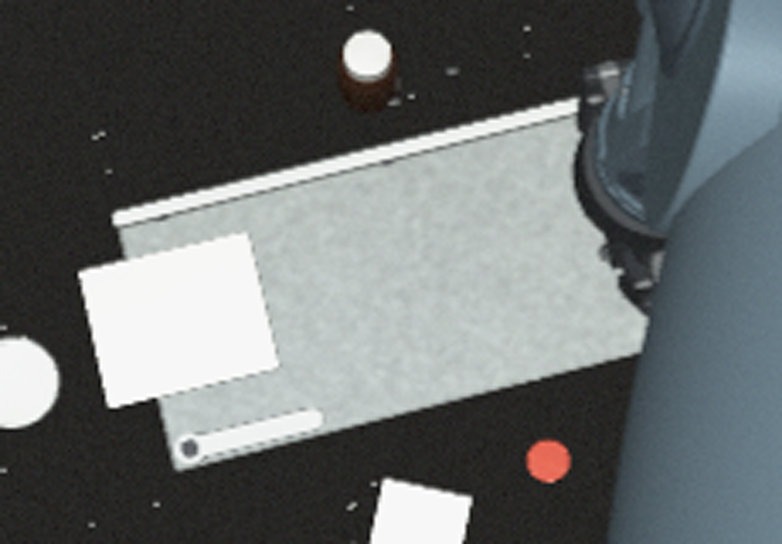

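View pics/s10.png

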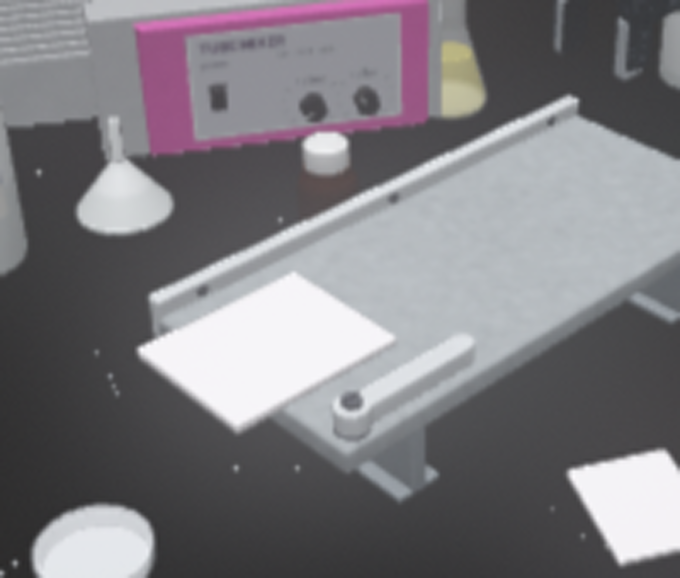

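Bar, tile and bystanders look right. The two views differ by about 4 mm in overhang, so I measure the tile against the ledge end directly in each picture.

```bash
cat >g.py <<'E'
from h import *
for n in("scene","top"):
    c=ctrl.camera(n); g=cv2.GaussianBlur(c["pixels"].min(2).astype(np.float32),(3,3),0)
    def edge(xs,z,y0,y1,th):  # scan along +y for falling crossing, last one
        out=[]
        for x in xs:
            ys=np.arange(y0,y1,.25); P=np.array([[*L2W((x,y)),z] for y in ys]); p=proj(c,P).astype(np.float32)
            v=cv2.remap(g,p[:,0].reshape(1,-1),p[:,1].reshape(1,-1),cv2.INTER_LINEAR)[0]
            k=np.argmin(np.diff(cv2.blur(v.reshape(1,-1),(5,1))[0])[4:-4])+4; out.append(ys[k]+.12)
        return np.round(out,1)
    print(n,"lead",edge(range(-32,45,8),.076,195,228,0))
    print("  trail", np.round([0],1), "end front part",edge((-60,-56,-52,-48),.07,165,200,0),"back part",edge((58,62,66),.07,165,200,0))
    def rise(x):
        ys=np.arange(90,118,.25);P=np.array([[*L2W((x,y)),.076] for y in ys]); p=proj(c,P).astype(np.float32)
        v=cv2.remap(g,p[:,0].reshape(1,-1),p[:,1].reshape(1,-1),cv2.INTER_LINEAR)[0]
        return ys[np.argmax(np.diff(v))]+.12
    print("  trail",[rise(x) for x in range(-28,45,12)])
E
python3 g.py
```

```text
scene lead [216.9 216.9 216.4 216.9 216.9 216.6 216.9 216.1 216.9 216.9]
  trail [0] end front part [167.1 185.1 185.4 185.6] back part [186.4 198.4 195.4]
  trail [np.float64(106.62), np.float64(105.62), np.float64(105.62), np.float64(105.12), np.float64(105.12), np.float64(105.62), np.float64(104.12)]
top lead [211.9 212.9 211.1 211.4 211.6 211.9 210.6 211.4 211.6 212.1]
  trail [0] end front part [179.4 180.6 180.6 180.6] back part [182.1 181.9 181.1]
  trail [np.float64(101.62), np.float64(101.12), np.float64(100.87), np.float64(100.37), np.float64(100.12), np.float64(101.12), np.float64(100.62)]
```

Measured directly, both views give about 30.5 mm of overhang (31.2 scene, 30.6 top). The target is 35 mm, so I go back and push about 4.5 mm more.

Emit:
play_rows:
  moves: "-0.3 1.3 0 0 0 0 40; -0.6 2.6 0 0 0 0 40; -0.9 3.9 0 0 0 0 40; -1.2 5.2 0 0 0 0 40; -1.2 5.2 -1 0 0 0 40; -1.2 5.2 -2 0 0 0 40; -1.2 5.2 -2.97 0 0 0 40; -1.2 5.2 -2.97 0 0 0 40"

```text
t: 11.55
position: [0.5207, 0.1132, 0.07]
ee_rot: [[-0.247, 0.969, 0.002], [0.969, 0.247, 0.0], [-0.0, 0.002, -1.0]]
ft_force: [-0.4, -0.4, 0.2]
width: 0.466
```

Emit:
play_rows:
  moves: "0 0 0 0 0 0 40; 0 0 0 0 0 0 40; 0 0 0 0 0 0 40"

```text
t: 11.8
position: [0.5199, 0.1117, 0.0714]
ee_rot: [[-0.244, 0.97, -0.0], [0.97, 0.244, 0.0], [0.0, -0.0, -1.0]]
ft_force: [-0.5, 0.5, 0.3]
width: 0.468
```

```bash
python3 - <<'E'
from h import *
s=ctrl.get_state(); p=W2L(s['position']); print(s['position'],p,s['ft_force'])
d=(np.array(L2W((4.5,96.9)))-s['position'][:2])/.03; print(d)
E
```

```text
[0.51994607 0.11171389 0.07136768] [ 1.46435619 64.90408407] [-0.53142218  0.50299208  0.27100846]
[-0.16105694  1.0591445 ]
```

Emit:
play_rows:
  moves: "-0.05 0.25 -0.03 0 0 0 40; -0.1 0.5 -0.03 0 0 0 40; -0.13 0.75 -0.03 0 0 0 40; -0.15 0.9 -0.03 0 0 0 40; -0.16 0.98 -0.03 0 0 0 40; -0.16 1.06 -0.03 0 0 0 40; -0.16 1.06 -0.03 0 0 0 40; -0.16 1.06 -0.03 0 0 0 40"

```text
t: 12.47
position: [0.5157, 0.1431, 0.0702]
ee_rot: [[-0.243, 0.97, 0.0], [0.97, 0.243, 0.0], [0.0, 0.0, -1.0]]
ft_force: [-0.1, 0.6, 0.1]
width: 0.468
```

Emit:
play_rows:
  moves: "0.1 -0.4 0 0 0 0 40; 0.2 -0.8 0.2 0 0 0 40; 0.2 -0.8 1.2 0 0 0 40; 0.2 -0.8 2.4 0 0 0 40; 0.5 -2.2 3 0 0 0 40; 0.8 -3.6 3 0 0 0 40; 1.1 -5 3 0 0 0 40; 1.4 -6.2 3 0 0 0 40"

```text
t: 13.13
position: [0.5577, -0.0438, 0.1618]
ee_rot: [[-0.243, 0.97, 0.002], [0.97, 0.243, -0.001], [-0.001, 0.002, -1.0]]
ft_force: [0.9, 0.3, -0.5]
width: 0.469
```

```bash
python3 g.py; python3 m.py 11
```

```text
scene lead [220.9 221.4 221.6 221.4 221.1 221.9 221.1 221.1 220.6 221.6]
  trail [0] end front part [167.1 185.1 184.4 185.6] back part [186.4 198.4 195.4]
  trail [np.float64(109.62), np.float64(109.62), np.float64(110.12), np.float64(109.87), np.float64(109.87), np.float64(110.37), np.float64(109.62)]
top lead [216.1 216.4 215.6 216.1 216.4 217.1 216.6 215.9 215.4 216.1]
  trail [0] end front part [179.4 180.6 180.6 180.6] back part [182.1 181.9 181.9]
  trail [np.float64(104.62), np.float64(105.12), np.float64(105.12), np.float64(104.87), np.float64(106.12), np.float64(105.37), np.float64(105.12)]
13.2333 [ 0.55886976 -0.04799561  0.16106188] [0.05438938 0.89702561 0.27805097] [  0.4049399  -99.47674898] 0.46906831204630733
```

View pics/t11.png

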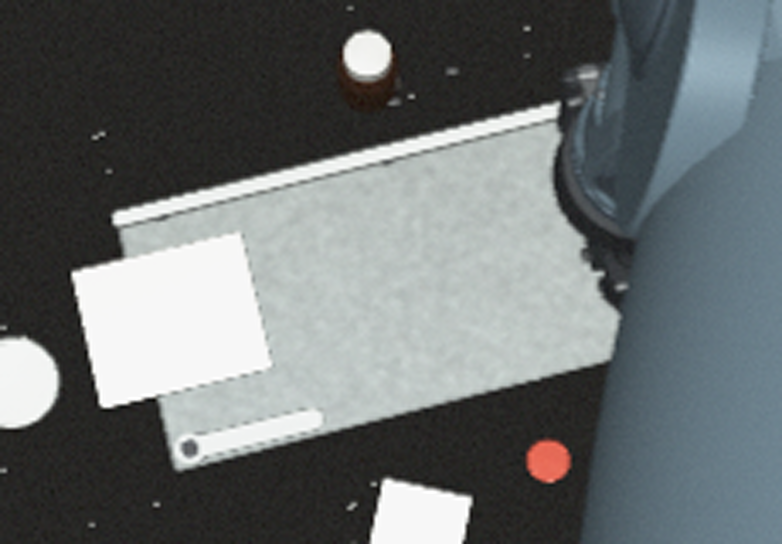

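View pics/s11.png

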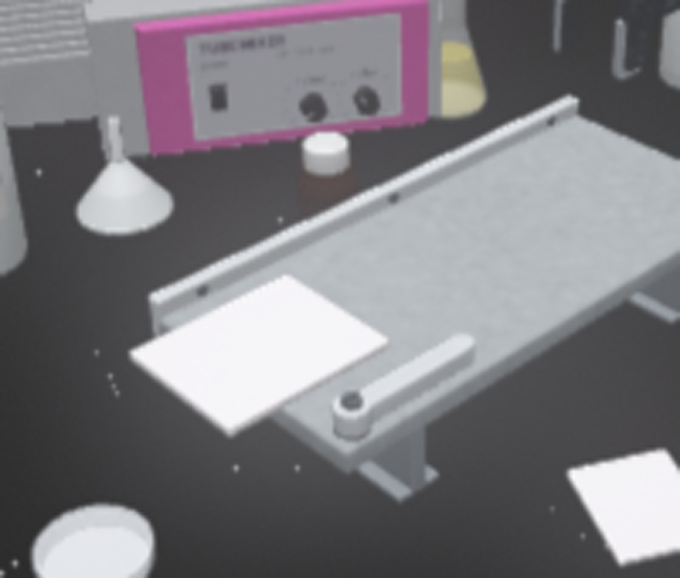

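The overhang is now about 35 mm in both views and the tile is square. The bar lies along the front edge and the arm is clear, so I hand in.

```bash
python3 -c "
from workcell import ctrl
s=ctrl.get_state();print(s['t'],s['ft_force'],abs(s['joint_vel']).max());print(ctrl.hand_in())"
```

```text
13.3333 [ 0.13098311  0.80013298 -0.08109986] 0.05134598926081864
the job is handed in; nothing more can be done
None
```

The job is done and handed in at 13.3 s of the 58 s allowed. I swept the stop bar inwards with the shut fingers until it lay along the front edge. I then pushed the tile along the ledge with both open fingers on its trailing edge, which also turned it square.

- **Overhang:** the last check gave about 35 mm past the open end (35 mm in the top view, 35.7 mm in the scene view), with the leading edge parallel to the ledge end within the noise.
- **Bar:** its angle was judged by eye in the pictures, where it ran parallel to the front edge. I did not measure it as a number after the last push.
- **Bystanders:** the vial, stopper and dish look unmoved in the pictures. I did not measure their positions.
- **Forces:** the highest I read was about 5 N, when the fingers first touched down on the ledge. The arm ended clear of everything.
- **Disagreements:** the two cameras differed by about 5 mm in absolute position, so I measured the tile against the ledge end within each picture. That showed the first stop was only about 30.5 mm, and I corrected it with one more small push. One earlier top-view reading had picked up the dish, and I ignored it.

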